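# Shut away the drawer of finished knobs

### The job

With your fingertips, gently push the drawer that holds the steel knobs fully home, then push that unit's steel swing bar round until it lies right across the front of the shut drawer. Do not slam the drawer, and do not touch, topple or pick up the knobs. Leave the empty unit with its drawer and bar open as they are, and leave the things on the bench where they stand.

Things in the scene. Friction and masses are not known exactly. Their poses are not given: they have to be found in the camera images.
- knob_unit: wooden drawer unit, fixed to the bench, 180 deep (x) x 170 wide (y) x 85 mm high, the one whose drawer holds six dark steel furniture knobs. Origin: centre of its underside, on the bench; its x points to its back, y to its left, z up. Its one drawer slides out of its front along the unit's -x. With the drawer shut, the drawer's front face stands at x = -0.102 m in this frame
- knob_drawer (a joint): how far the drawer of knobs is out, m: 0 = fully home, 0.12 = the outer stop. It slides with about 1.5 N of friction and stays where it is left; inside, 134 mm wide, 50 mm deep; its floor is 16 mm above the bench
- knob_front (a point): centre of the outer face of the front of the drawer of knobs, 40 mm above the bench. The front is a plain upright wooden panel 150 mm wide, from 6 to 74 mm above the bench, 12 mm thick, with a flat dark finger slot drawn on it; it moves with the drawer
- knob_bar (a joint): angle of the swing bar of the unit with the knobs, rad: 0 = shut, lying straight across in front of the drawer (its stop); 1.57 = pointing straight out of the unit's front, beside the drawer; 2.1 = open stop, splayed outward to the unit's left. Light friction (0.04 N m), it stays where it is left
- knob_bar_pin (a point): the upright pin of that bar, at the unit's left front edge: (-0.116, 0.092) m in the unit's frame, 50 mm above the bench. The bar swings level about it; at angle a it points from the pin along (-sin a, -cos a) in the unit's x, y. Shut, its outer face is at x = -0.119 m in the unit's frame
- knob_bar_tip (a point): free end of that bar, 50 mm above the bench. The bar is a flat steel strip standing on edge, 110 mm long from the pin, 6 mm thick, 22 mm high (39 to 61 mm above the bench)
- empty_unit: wooden drawer unit, fixed to the bench, 180 deep (x) x 170 wide (y) x 85 mm high, its drawer empty; the two units swap places between runs. Origin: centre of its underside, on the bench; its x points to its back, y to its left, z up. Its one drawer slides out of its front along the unit's -x. With the drawer shut, the drawer's front face stands at x = -0.102 m in this frame
- empty_front (a point): centre of the outer face of the front of the empty drawer (same size as the other front), which is also part open
- empty_bar_tip (a point): free end of the swing bar of the empty unit (same kind of bar, also open)
- stray_knob: one more dark steel knob, 30 mm wide and 26 mm high, standing on the bench nearer the robot; origin at its foot
- jar: clear jar with a white cap, standing between the two units, 60 mm wide, 100 mm high; origin under its centre
- carton: small cardboard carton, 70 x 80 x 50 mm high; origin under its centre
- screwdriver: screwdriver lying on the bench
- k0: one of the six loose dark steel knobs standing in the drawer, 30 mm wide, 26 mm high; origin at its foot, z up its stem
- k1: one of the six loose dark steel knobs standing in the drawer, 30 mm wide, 26 mm high; origin at its foot, z up its stem
- k2: one of the six loose dark steel knobs standing in the drawer, 30 mm wide, 26 mm high; origin at its foot, z up its stem
- k3: one of the six loose dark steel knobs standing in the drawer, 30 mm wide, 26 mm high; origin at its foot, z up its stem
- k4: one of the six loose dark steel knobs standing in the drawer, 30 mm wide, 26 mm high; origin at its foot, z up its stem
- k5: one of the six loose dark steel knobs standing in the drawer, 30 mm wide, 26 mm high; origin at its foot, z up its stem

How it is judged (in metres and radians):
On the way, in this order (a step that is already met when the one before it is completed fails the run):
1. the drawer of knobs is fully home (value of joint knob_drawer below 0.005 m), for 0.2 s.
2. the swing bar of that unit lies across the front, the drawer still home (value of joint knob_bar below 0.12 rad and value of joint knob_drawer below 0.005 m), for 0.2 s.
At the end, for the whole second after the job is handed in: The drawer of knobs is within 5 mm of fully home and its bar within 0.12 rad of its shut stop, both at rest; the six knobs stand upright in the drawer; the empty unit's drawer front and bar tip are within 12 mm, and the stray knob, jar, carton and screwdriver within 20 mm, of where they were (all of step 2 and velocity of joint knob_drawer between -0.01 and 0.01 m/s and velocity of joint knob_bar between -0.05 and 0.05 rad/s and distance of each of empty_front, empty_bar_tip from where it was at the start of the episode below 0.012 m and distance of each of stray_knob, jar, carton, screwdriver from where it was at the start of the episode below 0.02 m and angle between each of k0, k1, k2, k3, k4, k5's own z axis and vertical below 0.6 rad and height (world z) of k0 between 0.01 and 0.035 m and height (world z) of k1 between 0.01 and 0.035 m and height (world z) of k2 between 0.01 and 0.035 m and height (world z) of k3 between 0.01 and 0.035 m and height (world z) of k4 between 0.01 and 0.035 m and height (world z) of k5 between 0.01 and 0.035 m); the robot touches nothing.
It fails at once if the drawer of knobs is slammed (faster than 0.4 m/s) (velocity of joint knob_drawer below -0.4 m/s).
It fails at once if a knob is touched by the fingers, toppled, or lifted off the drawer floor (contact force between the fingers and k0 above 0.5 N or angle between any of k0, k1, k2, k3, k4, k5's own z axis and vertical above 0.6 rad or height (world z) of any of k0, k1, k2, k3, k4, k5 above 0.035 m or contact force between the fingers and k1 above 0.5 N or contact force between the fingers and k2 above 0.5 N or contact force between the fingers and k3 above 0.5 N or contact force between the fingers and k4 above 0.5 N or contact force between the fingers and k5 above 0.5 N).
It fails at once if the other unit's drawer or bar is moved by more than 12 mm (distance of any of empty_front, empty_bar_tip from where it was at the start of the episode above 0.012 m).
It fails at once if the stray knob, jar, carton or screwdriver is moved by more than 20 mm (distance of any of stray_knob, jar, carton, screwdriver from where it was at the start of the episode above 0.02 m).
It also fails if it takes over 48 s, if anything falls off the work surface, if the arm or the gripper's body presses on something with over 40 N, if the wrist force passes 120 N, or if a joint passes its speed limit or range.

### The arm

A 6-joint arm with a two-finger parallel gripper is mounted at the origin on the work surface. World frame = base frame: x ahead of the robot, y to its left, z up, the work surface at z = 0. Lengths are in mm, angles in rad, forces in N, time in s.
With the tool pointing down it reaches from about 275 to 750 mm from the base axis. Payload 10.2 kg.
Tool frame: the origin (TCP) lies at the very end of the fingers, on their centre line; the grasp point (between the pads) lies 19 mm behind it; z points along the fingers, y is the line along which they close (so a half turn about z gives the same grasp; the last joint's range is limited). The gripper opens to 85 mm and grips with 20 to 120 N. Pads are 22 mm wide; open, the fingers measure 114 mm over their backs; the gripper's body (76 mm by 85 mm) begins 54 mm behind the grasp point. The pads swing forward as they close: fully open they stand 13 mm farther back than shut.
Start: joints at [-1.424, 0.313, 1.498, -0, 1.331, -0.223], TCP at [189.738, -489.521, 231.294] pointing down, gripper open.
Joint ranges: [-2.94, 2.94], [-0.97, 2.17], [0.19, 2.56], [-1.23, 4.37], [0.02, 3.11], [-2.88, 2.88]. Speed limits (rad/s): [2.39, 2.39, 3.01, 3.14, 3.14, 3.14].

### API

Orientations are given as a unit quaternion [w, x, y, z].
In Python, from rig import ctrl gives the robot as it stands.
- The arm moves only by the shell command python3 -m inch 'ROWS' [OPENING] [FORCE]. ROWS is text: rows parted by semicolons, each of 6 numbers parted by spaces: the shift along the tool's x, y, z in mm, then the turn, a rotation vector about the tool's x, y, z in units of 6 degrees (1.0 is 6 degrees). A call has exactly 10 rows; each row shifts and turns the commanded pose from where the row before left it, along the tool's axes as they then stand; what a row does not reach is not made up. A row lasts 1/12 s, in which the tool goes at most 41.7 mm and 7.16 degrees, less where a joint would pass 70% of its speed; a pose out of reach is approached as far as the arm can. A call with a gripper value outside its range is refused whole. OPENING is the opening, from 0 (shut) to 1 (fully open), set as the call begins (- or left out, the last holds). The fingers move at their own pace and stop on an object; FORCE is the grip in N (left out, the last holds). Time passes only in rows, so rows that do not move let the fingers close, or fill a call up. It gives the time, the measured TCP pose, the force, the opening and the grip force at its end, in the units of the state.
- ctrl.sense(): the state, without advancing time (a new reading comes with each control period).
- ctrl.capture(name): name is "scene" or "top" or "wrist"; returns a dict with "image" (480x640x3 uint8, red, green, blue), "intrinsics" (3x3 intrinsics, pixels), "rvec" (rotation vector, rad) and "tvec" (3), from world to camera coordinates, as OpenCV has them. Camera axes: x right, y down, z forward; pixel columns grow to the right and rows downward; lengths in mm; the calibration is good to about 2 mm. A picture is of the moment at which its call begins. There is no depth.
- ctrl.finish_job(): hands the job in; it is judged then, once.
The state is a dict: "time_s": time; "joints": joint angles; "dq": joint speeds; "tau": joint torques, N m; "eef_pos": TCP position; "ee_rot": TCP orientation; "force": force on the tool from outside, world axes, zero at the start; "wrist_torque": the same for the moment, N m; "grip_width": opening from 0.0 (shut) to 1.0 (fully open); "grip_force": force on a finger pad.
Only numpy, scipy, OpenCV 4.12 (cv2) and the standard library are available. Lean on these libraries where they do the work, as an engineer would, in place of code of your own. Each camera call takes 0.05 s, during which the arm holds its last target. There are 200 camera calls.

## Working session

There is one attempt and no reset: what is moved stays moved. The work goes in short steps, Python scripts to look and compute and a shell command to move; the robot and the scene stay as the last step left them, time stands still between calls to the robot, and variables do not carry over. Pictures are saved under pics/ and viewed, at most 10 in all, crops included, and the job is handed in when it is done.

```bash
mkdir -p pics; ls
python3 - <<'E'
from rig import ctrl
import cv2,pickle
d={}
for n in("scene","top"):
    c=ctrl.capture(n);d[n]=c;cv2.imwrite(f"pics/{n}0.png",c["image"][:,:,::-1])
pickle.dump(d,open("c0.pkl","wb"))
s=ctrl.sense();print(s["eef_pos"],s["ee_rot"],s["time_s"],s["force"])
E
```

```text
pics
[ 189.67755636 -489.28096269  230.79566359] [-5.89129035e-04  9.82960671e-01  1.83815046e-01  2.26338221e-05] 0.1 [0.32709253 0.02936165 0.64688052]
```

View pics/scene0.png

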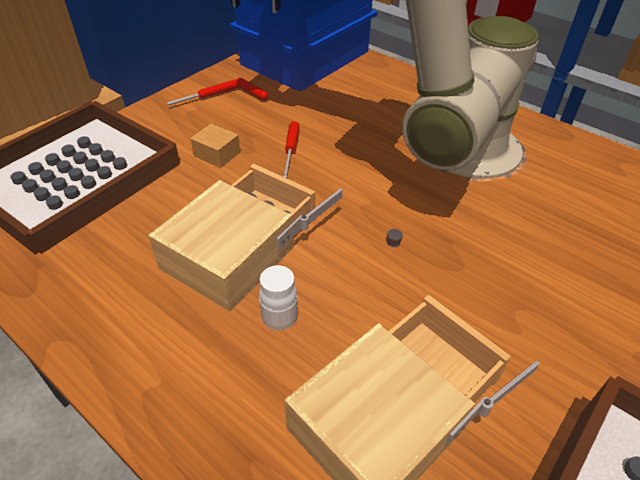

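View pics/top0.png

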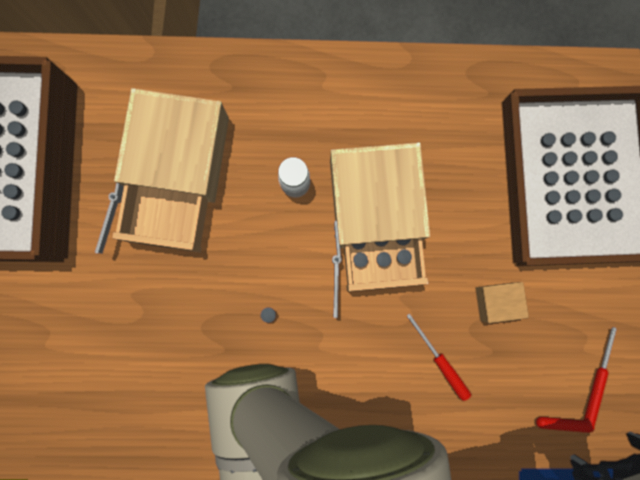

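The knob unit is the middle one: in the top view its roof spans about (331,150)-(428,240), its drawer front is near (387,290), the bar pin (337,260) and tip (337,317). The screwdriver tip is at (408,317), and the stray knob at (269,315). I'll zoom in for accurate pixels.

Run:
```python
import cv2,pickle,numpy as np
d=pickle.load(open("c0.pkl","rb"))
a=d["top"]["image"][135:335,310:460,::-1];b=d["scene"]["image"][150:320,140:350,::-1]
A=cv2.resize(a,None,fx=2.667,fy=2.667,interpolation=3)
B=cv2.resize(b,None,fx=1.9,fy=1.9,interpolation=3)
o=np.zeros((540,800,3),np.uint8);o[:A.shape[0],:A.shape[1]]=A;o[:B.shape[0],401:401+B.shape[1]]=B[:,:399]
cv2.imwrite("pics/zoom.png",o)
for n in d:
  c=d[n];R=cv2.Rodrigues(c["rvec"])[0];print(n,-R.T@c["tvec"].ravel(),c["intrinsics"][0,0])
```

```text
scene [1003.65143271  362.33993865  719.16151423] 524.1368039835164
top [421.71301352 -57.65681881 967.69341546] 477.8782284265048
```

View pics/zoom.png

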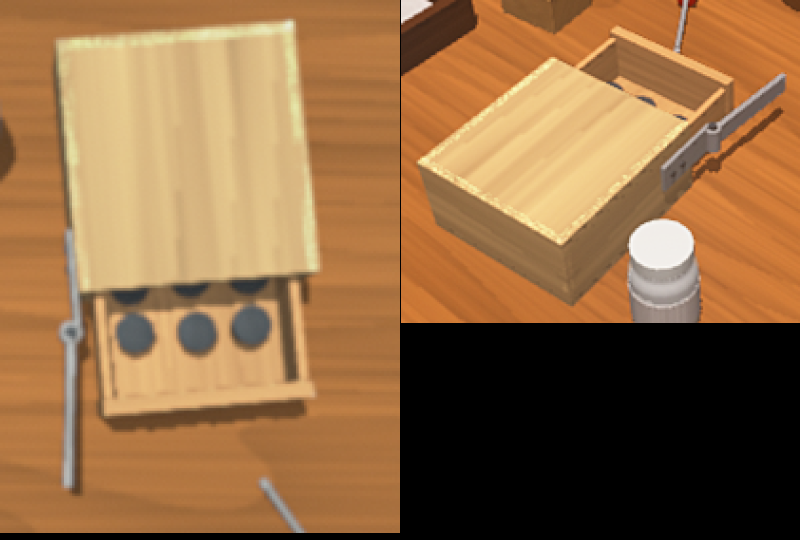

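The zoom shows the roof corners, the drawer front's top edge (104,416)-(314,396), the pin (70,331), and the bar tip (69,487) in the left half. Matching points are visible in the scene crop. I'll fit the pose jointly.

```bash
cat > h.py <<'E'
import cv2,pickle,numpy as np
from scipy.optimize import least_squares
d=pickle.load(open("c0.pkl","rb"))
def proj(n,P):
    c=d[n];return cv2.projectPoints(np.array(P,float),c["rvec"],c["tvec"],c["intrinsics"],None)[0][:,0]
def U(p,q): # unit to world, mm
    q=np.array(q,float);c,s=np.cos(p[2]),np.sin(p[2])
    return np.c_[p[0]+c*q[:,0]-s*q[:,1],p[1]+s*q[:,0]+c*q[:,1],q[:,2]]
def tri(a,b):
    return least_squares(lambda X:np.r_[(proj("top",[X])-a).ravel(),(proj("scene",[X])-b).ravel()],[400,0,50])
E
python3 - <<'E'
from h import *
T=np.array([(57,40),(293,21),(319,270),(80,292),(104,416),(314,396),(70,331),(69,488)])/2.667+[309.7,134.7]
S=(np.array([(562,243),(418,160),(553,58),(735,82),(612,30),(712,130),(785,82)])-[401,0])/1.9+[139.8,149.8]
def pts(p):
    x=-102-p[3];a=p[4]
    tip=[-116-110*np.sin(a),92-110*np.cos(a)]
    B=[(90,85,p[5]),(90,-85,p[5]),(-90,-85,p[5]),(-90,85,p[5]),(x,75,74),(x,-75,74)]
    t=U(p,B+[(-116,92,64),(*tip,61)])
    s=U(p,[B[0],B[1],B[2],B[4],B[5],(-116,92,64),(*tip,50)])
    return t,s
def f(p):
    t,s=pts(p);return np.r_[(proj("top",t)-T).ravel(),(proj("scene",s)-S).ravel()]
r=least_squares(f,[500,-70,.08,80,1.57,85],loss="soft_l1")
p=r.x;print(p,np.round(f(p).reshape(-1,2),1).tolist())
np.save("p.npy",p)
print(U(p,[(-102-p[3],0,40),(-102,0,40),(-116,92,50),(-116-110*np.sin(p[4]),92-110*np.cos(p[4]),50)]))
def ground(px,z):
    return least_squares(lambda X:(proj("top",[[X[0],X[1],z]])-px).ravel(),[400,0]).x
for n,px,z in[("sd tip",(408,316),8),("sd end",(465,395),15),("stray",(269,315),26),("jar",(294,172),100),("empty bartip",(99,251),61),("empty front R",(192,250),74),("carton",(505,302),50)]:print(n,ground(px,z))
E
```

```text
[ 6.04008674e+02 -1.77681936e+02  9.78829277e-02  7.37691128e+01
  1.67733934e+00  8.46815634e+01] [[-0.1, -0.6], [0.5, -0.3], [0.5, 0.2], [-0.3, -0.5], [-0.2, -1.3], [0.4, -0.7], [0.4, -0.2], [-0.4, -0.7], [0.5, 0.8], [0.3, 0.5], [0.5, -1.1], [-0.2, -2.0], [2.7, -2.7], [1.0, -2.1], [-0.1, -0.7]]
[[ 429.08091723 -194.85927113   40.        ]
 [ 502.4969187  -187.65005927   40.        ]
 [ 479.57307636  -97.45861038   50.        ]
 [ 369.57720117  -96.50601338   50.        ]]
sd tip [ 369.90817868 -244.70599065]
sd end [ 216.94496763 -355.93827236]
stray [370.18461426  31.18588744]
jar [636.14649749 -16.07873299]
empty bartip [488.17976527 348.37436218]
empty front R [491.44266005 172.0381543 ]
carton [ 400.83937929 -425.02111794]
```

Fit residuals are about 1 px. The knob unit is at (604,-178), yaw 0.098, with the drawer 74 mm out and the bar at 1.68 rad. I'll align tool x with the unit's x and close the fingers.

```bash
python3 -m inch '0 0 0 0 0 0.26;0 0 0 0 0 0.26;0 0 0 0 0 0.26;0 0 0 0 0 0.26;0 0 0 0 0 0.26;0 0 0 0 0 0.26;0 0 0 0 0 0.26;0 0 0 0 0 0.26;0 0 0 0 0 0.26;0 0 0 0 0 0.26' 0 30
python3 -m inch '12 -13 0 0 0 0;12 -13 0 0 0 0;12 -13 0 0 0 0;12 -13 0 0 0 0;12 -13 0 0 0 0;12 -13 0 0 0 0;12 -13 0 0 0 0;12 -13 0 0 0 0;12 -13 0 0 0 0;12 -13 0 0 0 0'
python3 -m inch '11 -14 0 0 0 0;11 -14 0 0 0 0;11 -14 0 0 0 0;11 -14 0 0 0 0;11 -14 0 0 0 0;11 -14 0 0 0 0;11 -14 0 0 0 0;11 -14 0 0 0 0;11 -14 0 0 0 0;0 0 0 0 0 0'
```

```text
time_s: 0.93
eef_pos: [189.7, -489.4, 230.9]
ee_rot: [-0.0, 0.999, 0.048, -0.0]
force: [-0.0, -0.0, 0.0]
grip_width: 0.003
grip_force: 0.0
time_s: 1.77
eef_pos: [296.9, -347.6, 231.0]
ee_rot: [-0.0, 0.999, 0.049, -0.0]
force: [0.2, 0.6, -0.3]
grip_width: -0.001
grip_force: 0.0
time_s: 2.6
eef_pos: [383.6, -211.5, 231.1]
ee_rot: [-0.0, 0.999, 0.05, 0.0]
force: [0.1, -0.0, 0.7]
grip_width: 0.002
grip_force: 0.0
```

```bash
python3 -m inch '0 -2 18 0 0 0;0 -2 18 0 0 0;0 -2 18 0 0 0;0 -2 18 0 0 0;0 -2 18 0 0 0;0 -2 18 0 0 0;0 0 18 0 0 0;0 0 18 0 0 0;0 0 10 0 0 0;0 0 0 0 0 0'
python3 - <<'E'
from rig import ctrl
import cv2,numpy as np
a=ctrl.capture("scene")["image"][100:340,130:450];b=ctrl.capture("top")["image"][130:370,270:590]
o=np.vstack([a,b]);o=np.hstack([cv2.resize(a,(400,300)),cv2.resize(b,(400,300))])
cv2.imwrite("pics/a1.png",o[:,:,::-1])
E
```

```text
time_s: 3.43
eef_pos: [380.4, -201.2, 75.5]
ee_rot: [-0.001, 0.999, 0.049, -0.001]
force: [-0.0, 1.3, 0.6]
grip_width: -0.001
grip_force: 0.0
```

View pics/a1.png

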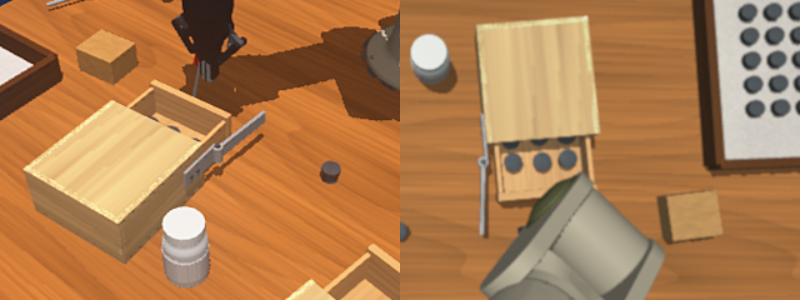

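The left view shows the closed fingers standing in front of the drawer front at about (208,70), clear of the bar and screwdriver. I'll go down, then push slowly.

```bash
python3 -m inch '0 0 10 0 0 0;0 0 10 0 0 0;0 0 10 0 0 0;0 0 10 0 0 0;4 0 0 0 0 0;4 0 0 0 0 0;4 0 0 0 0 0;4 0 0 0 0 0;4 0 0 0 0 0;4 0 0 0 0 0'
python3 -m inch '3 0 0 0 0 0;3 0 0 0 0 0;3 0 0 0 0 0;3 0 0 0 0 0;3 0 0 0 0 0;3 0 0 0 0 0;3 0 0 0 0 0;3 0 0 0 0 0;3 0 0 0 0 0;3 0 0 0 0 0'
```

```text
time_s: 4.37
eef_pos: [406.1, -199.2, 37.7]
ee_rot: [0.0, 0.999, 0.049, 0.0]
force: [-0.3, -0.8, -0.5]
grip_width: 0.002
grip_force: 0.0
time_s: 5.2
eef_pos: [435.6, -196.1, 37.3]
ee_rot: [-0.0, 0.999, 0.049, -0.0]
force: [-2.5, 1.2, 0.5]
grip_width: 0.001
grip_force: 0.8
```

```bash
python3 -m inch '4 0 0 0 0 0;4 0 0 0 0 0;4 0 0 0 0 0;4 0 0 0 0 0;4 0 0 0 0 0;4 0 0 0 0 0;4 0 0 0 0 0;4 0 0 0 0 0;4 0 0 0 0 0;4 0 0 0 0 0'
python3 -m inch '2 0 0 0 0 0;2 0 0 0 0 0;2 0 0 0 0 0;2 0 0 0 0 0;1 0 0 0 0 0;1 0 0 0 0 0;1 0 0 0 0 0;1 0 0 0 0 0;0 0 0 0 0 0;0 0 0 0 0 0'
```

```text
time_s: 6.03
eef_pos: [475.5, -192.2, 37.2]
ee_rot: [-0.0, 0.999, 0.049, -0.0]
force: [-1.5, 1.7, 1.0]
grip_width: 0.001
grip_force: 0.8
time_s: 6.87
eef_pos: [487.3, -191.3, 37.4]
ee_rot: [0.0, 0.999, 0.049, 0.0]
force: [-0.8, -0.2, -0.5]
grip_width: -0.001
grip_force: 0.1
```

```bash
python3 -m inch '1 0 0 0 0 0;1 0 0 0 0 0;1 0 0 0 0 0;1 0 0 0 0 0;0 0 0 0 0 0;0 0 0 0 0 0;0 0 0 0 0 0;0 0 0 0 0 0;0 0 0 0 0 0;0 0 0 0 0 0'
python3 -m inch '1 0 0 0 0 0;1 0 0 0 0 0;1 0 0 0 0 0;0 0 0 0 0 0;0 0 0 0 0 0;0 0 0 0 0 0;0 0 0 0 0 0;0 0 0 0 0 0;0 0 0 0 0 0;0 0 0 0 0 0'
```

```text
time_s: 7.7
eef_pos: [491.1, -190.8, 37.3]
ee_rot: [0.0, 0.999, 0.049, 0.0]
force: [0.7, 0.6, -0.5]
grip_width: -0.001
grip_force: 0.0
time_s: 8.53
eef_pos: [494.0, -190.4, 37.3]
ee_rot: [-0.0, 0.999, 0.049, -0.0]
force: [-3.4, -0.4, 1.6]
grip_width: -0.0
grip_force: 1.9
```

```bash
python3 -m inch '1 0 0 0 0 0;1 0 0 0 0 0;0 0 0 0 0 0;0 0 0 0 0 0;0 0 0 0 0 0;0 0 0 0 0 0;0 0 0 0 0 0;0 0 0 0 0 0;0 0 0 0 0 0;0 0 0 0 0 0'
```

```text
time_s: 9.37
eef_pos: [493.9, -190.4, 37.3]
ee_rot: [-0.001, 0.999, 0.049, -0.003]
force: [-18.0, -2.5, 10.0]
grip_width: 0.0
grip_force: 9.2
```

The drawer is at its stop, with force at 18 N. I'll back off, lift, and work out the bar sweep.

```bash
python3 -m inch '-2 0 0 0 0 0;-3 0 0 0 0 0;-5 0 0 0 0 0;-10 0 0 0 0 0;-10 0 0 0 0 0;-10 0 -10 0 0 0;0 0 -20 0 0 0;0 0 -20 0 0 0;0 0 -20 0 0 0;0 0 -20 0 0 0'
python3 - <<'E'
from rig import ctrl
from h import *
c=ctrl.capture("top");cv2.imwrite("pics/b.png",cv2.resize(c["image"][130:370,270:590,::-1],(800,600),interpolation=3))
p=np.load("p.npy");s=ctrl.sense();t=s["eef_pos"];print(t)
R=np.array([[np.cos(p[2]),np.sin(p[2])],[-np.sin(p[2]),np.cos(p[2])]])
print("unit xy",R@(t[:2]-p[:2]),"z",t[2])
for a in[1.68,1.4,1.1,.8,.5,.25,.1,0]:
    C,S=np.cos(a),np.sin(a);print(a,np.round(np.array([-116,92])+75*np.array([-S,-C])+(3+11*abs(C)+15*abs(S))*np.array([-C,S]),1))
E
```

```text
time_s: 10.2
eef_pos: [456.2, -194.1, 128.3]
ee_rot: [0.0, 0.999, 0.049, 0.0]
force: [0.2, -0.2, -0.5]
grip_width: 0.002
grip_force: 0.0
[ 457.67965352 -195.10656705  131.94651928]
unit xy [-147.33143782   -3.04097227] z 131.9465192847632
1.68 [-188.5  119.2]
1.4 [-193.2   98.6]
1.1 [-192.5   77. ]
0.8 [-184.7   55.1]
0.5 [-169.4   35.7]
0.25 [-151.4   23.6]
0.1 [-138.9   18.9]
0 [-130.   17.]
```

View pics/b.png

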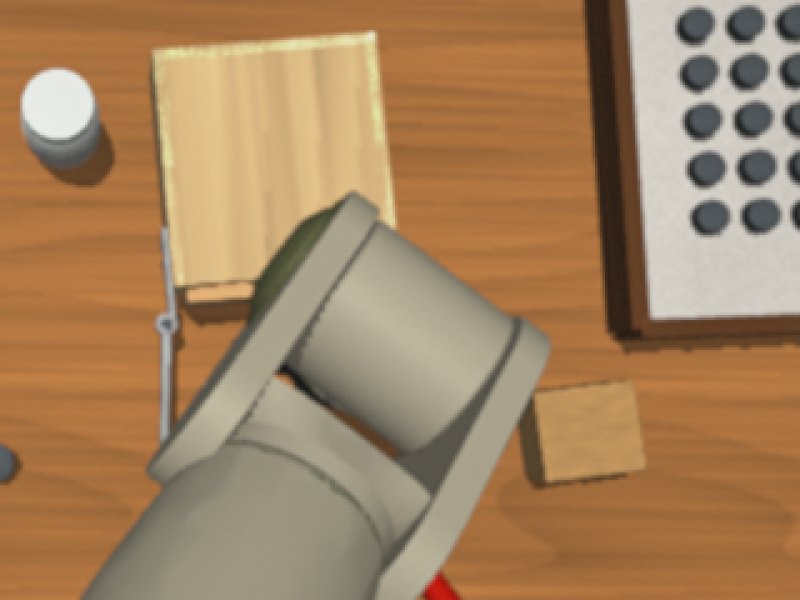

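The drawer now sits shut (front edge at (220,292)), and the bar is still open (pin (167,323)). Next I'll go to its left side and down.

```bash
python3 -m inch '-4 -14 0 0 0 0;-4 -14 0 0 0 0;-4 -14 0 0 0 0;-4 -14 0 0 0 0;-4 -14 0 0 0 0;-4 -14 0 0 0 0;-4 -14 0 0 0 0;-4 -14 0 0 0 0;-4 -14 0 0 0 0;-4 -14 0 0 0 0'
python3 -m inch '0 0 12 0 0 0;0 0 12 0 0 0;0 0 12 0 0 0;0 0 12 0 0 0;0 0 12 0 0 0;0 0 12 0 0 0;0 0 12 0 0 0;0 0 8 0 0 0;0 0 0 0 0 0;0 0 0 0 0 0'
python3 - <<'E'
from rig import ctrl
from h import *
p=np.load("p.npy");t=ctrl.sense()["eef_pos"]
R=np.array([[np.cos(p[2]),np.sin(p[2])],[-np.sin(p[2]),np.cos(p[2])]])
print("unit xy",R@(t[:2]-p[:2]),"z",t[2])
c=ctrl.capture("scene");cv2.imwrite("pics/c.png",cv2.resize(c["image"][100:310,170:450,::-1],(800,600),interpolation=3))
E
```

```text
time_s: 11.08
eef_pos: [402.3, -57.5, 127.3]
ee_rot: [-0.0, 0.999, 0.049, 0.0]
force: [1.0, -0.4, -0.3]
grip_width: 0.001
grip_force: 0.0
time_s: 11.92
eef_pos: [402.7, -58.4, 35.4]
ee_rot: [-0.0, 0.999, 0.049, -0.0]
force: [-0.3, -0.1, 0.3]
grip_width: 0.0
grip_force: 0.0
unit xy [-188.64166537  138.34676152] z 35.411255181617655
```

View pics/c.png

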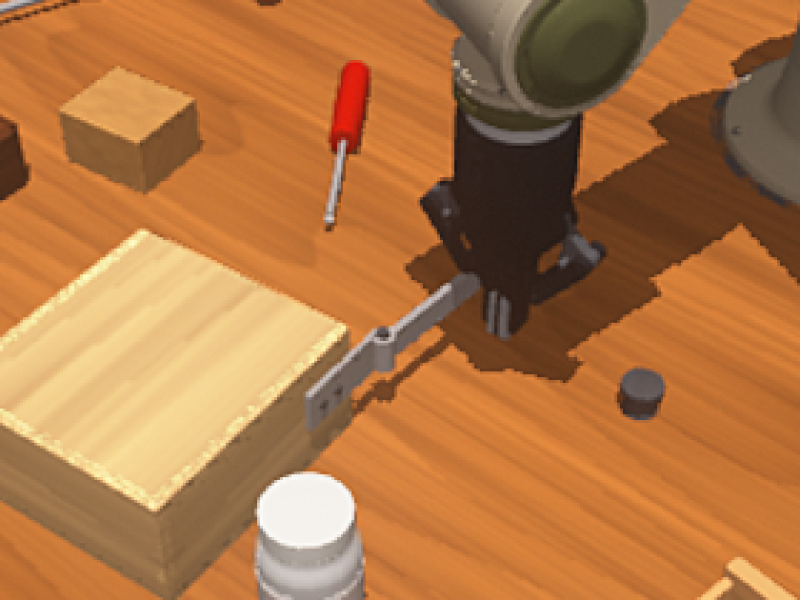

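The fingers stand left of the bar, near its tip (500,320), and clear of the stray knob at (640,393). Starting the sweep.

```bash
python3 -m inch '-0.5 4 0 0 0 0;-0.5 4 0 0 0 0;-0.5 4 0 0 0 0;-0.5 4 0 0 0 0;-0.5 4 0 0 0 0;-0.5 4 0 0 0 0;-0.5 4 0 0 0 0;-0.5 4 0 0 0 0;-0.5 4 0 0 0 0;-0.5 4 0 0 0 0'
python3 -m inch '0 4 0 0 0 0;0 4 0 0 0 0;0 4 0 0 0 0;0.5 4.5 0 0 0 0;0.5 4.5 0 0 0 0;1.5 4.5 0 0 0 0;1.5 4.5 0 0 0 0;1.5 4.5 0 0 0 0;1.5 4.5 0 0 0 0;1.5 4.5 0 0 0 0'
python3 -m inch '3 4 0 0 0 0;3 4 0 0 0 0;3 4 0 0 0 0;3 4 0 0 0 0;3 3.5 0 0 0 0;3.5 2.5 0 0 0 0;3.5 2.5 0 0 0 0;3.5 2.5 0 0 0 0;3.5 2.5 0 0 0 0;3.5 2 0 0 0 0'
```

```text
time_s: 12.8
eef_pos: [401.7, -99.4, 35.3]
ee_rot: [-0.0, 0.999, 0.049, -0.0]
force: [0.7, 1.0, -0.6]
grip_width: 0.0
grip_force: 0.3
time_s: 13.63
eef_pos: [414.6, -141.9, 35.3]
ee_rot: [0.0, 0.999, 0.049, -0.0]
force: [-0.4, 0.2, -0.1]
grip_width: -0.006
grip_force: 0.3
time_s: 14.47
eef_pos: [450.2, -169.9, 35.3]
ee_rot: [-0.0, 0.999, 0.049, -0.0]
force: [-0.4, 0.2, 0.3]
grip_width: 0.002
grip_force: 0.3
```

```bash
python3 -m inch '3 1 0 0 0 0;3 1 0 0 0 0;3 1 0 0 0 0;3 1 0 0 0 0;2 1 0 0 0 0;2 0.5 0 0 0 0;2 0.5 0 0 0 0;1 0 0 0 0 0;1 0 0 0 0 0;0 0 0 0 0 0'
python3 -m inch '0.5 0 0 0 0 0;0.5 0 0 0 0 0;0.5 0 0 0 0 0;0.5 0 0 0 0 0;0 0 0 0 0 0;0 0 0 0 0 0;0 0 0 0 0 0;0 0 0 0 0 0;0 0 0 0 0 0;0 0 0 0 0 0'
```

```text
time_s: 15.3
eef_pos: [470.5, -173.8, 35.3]
ee_rot: [0.0, 0.999, 0.049, 0.0]
force: [-0.2, 0.4, 0.3]
grip_width: 0.0
grip_force: 0.0
time_s: 16.13
eef_pos: [472.3, -173.5, 35.3]
ee_rot: [-0.0, 0.999, 0.049, 0.0]
force: [0.3, -0.4, -0.2]
grip_width: -0.001
grip_force: 0.0
```

```bash
python3 -m inch '1 0 0 0 0 0;1 0 0 0 0 0;1 0 0 0 0 0;0 0 0 0 0 0;0 0 0 0 0 0;0 0 0 0 0 0;0 0 0 0 0 0;0 0 0 0 0 0;0 0 0 0 0 0;0 0 0 0 0 0'
python3 -m inch '0.5 0 0 0 0 0;0.5 0 0 0 0 0;0.5 0 0 0 0 0;0.5 0 0 0 0 0;0 0 0 0 0 0;0 0 0 0 0 0;0 0 0 0 0 0;0 0 0 0 0 0;0 0 0 0 0 0;0 0 0 0 0 0'
```

```text
time_s: 16.97
eef_pos: [475.2, -173.2, 35.3]
ee_rot: [-0.0, 0.999, 0.049, -0.0]
force: [-2.9, -1.2, 0.6]
grip_width: -0.001
grip_force: 1.6
time_s: 17.8
eef_pos: [475.4, -173.2, 35.1]
ee_rot: [-0.0, 0.999, 0.049, -0.002]
force: [-14.3, -5.0, 7.6]
grip_width: 0.002
grip_force: 7.8
```

The bar is at its stop. I'll back off, lift, and move aside to check.

```bash
python3 -m inch '-1 0 0 0 0 0;-2 0 0 0 0 0;-4 0 0 0 0 0;-8 0 0 0 0 0;-12 0 0 0 0 0;-12 0 0 0 0 0;0 0 -15 0 0 0;0 0 -20 0 0 0;0 0 -20 0 0 0;0 0 -20 0 0 0'
python3 -m inch '-9 14 -10 0 0 0;-9 14 -10 0 0 0;-9 14 -10 0 0 0;-9 14 -10 0 0 0;-9 14 -5 0 0 0;-9 14 -5 0 0 0;-9 14 -5 0 0 0;-9 14 0 0 0 0;-9 14 0 0 0 0;-9 14 0 0 0 0'
python3 -m inch '-9 14 0 0 0 0;-9 14 0 0 0 0;-9 14 0 0 0 0;-9 14 0 0 0 0;-9 14 0 0 0 0;-9 14 0 0 0 0;-9 14 0 0 0 0;0 0 0 0 0 0;0 0 0 0 0 0;0 0 0 0 0 0'
python3 - <<'E'
from rig import ctrl
import cv2
cv2.imwrite("pics/e.png",ctrl.capture("top")["image"][:,:,::-1])
E
```

```text
time_s: 18.63
eef_pos: [438.0, -176.7, 111.2]
ee_rot: [-0.0, 0.999, 0.049, 0.0]
force: [-1.0, 0.1, 0.4]
grip_width: -0.0
grip_force: 0.0
time_s: 19.47
eef_pos: [361.8, -325.4, 165.3]
ee_rot: [0.0, 0.999, 0.049, 0.0]
force: [-0.4, 0.1, 0.6]
grip_width: 0.001
grip_force: 0.0
time_s: 20.3
eef_pos: [309.5, -427.8, 165.1]
ee_rot: [-0.0, 0.999, 0.049, 0.0]
force: [0.2, -0.5, -0.3]
grip_width: 0.001
grip_force: 0.0
```

View pics/e.png

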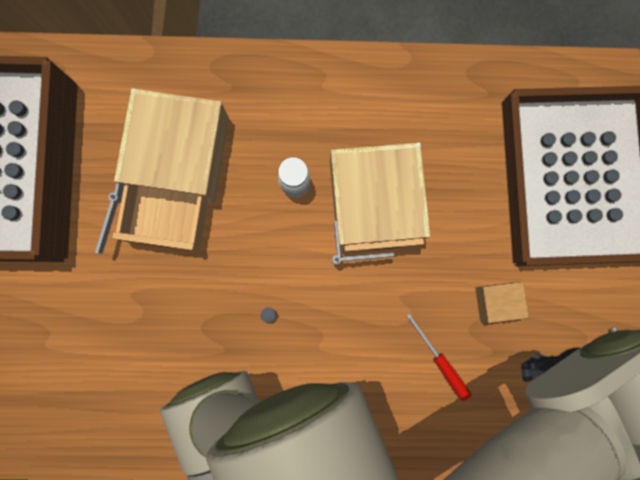

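The drawer is shut (front edge near (385,244)), and the bar lies parallel across it from (337,260) to (393,255). Everything else is unmoved and the arm is clear, so I'm handing in.

```bash
python3 -c "
from rig import ctrl
print(ctrl.finish_job())"
```

```text
the job is handed in; nothing more can be done
None
```

I pushed the knob drawer gently to its stop and swung its bar shut across the front. In the last top view the other unit and the bench items had not moved. I handed the job in at about 20 s, but no verdict came back, and the knobs are out of sight inside the shut drawer.

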